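# Hang the roller pail and hold the swivel pin out

### The arm

A 6-joint arm with a two-finger parallel gripper is mounted at the origin on the work surface. World frame = base frame: x ahead of the robot, y to its left, z up, the work surface at z = 0. Lengths are in m, angles in degrees, forces in N, time in s.
With the tool pointing down it reaches from about 0.35 to 0.875 m from the base axis. Payload 4.2 kg.
Tool frame: the origin (TCP) lies midway between the tips of the shut fingers; the grasp point (between the pads) lies 19 mm behind it; z points along the fingers, y is the line along which they close (so a half turn about z gives the same grasp; the last joint's range is limited). The gripper opens to 87 mm and grips with 3 to 60 N. Pads are 19 mm wide; open, the fingers measure 117 mm over their backs; the gripper's body (75 mm by 190 mm) begins 51 mm behind the grasp point.
Start: joints at [-56.459, 22.042, 0.453, 0, -68.411, -14.817], TCP at [0.201, -0.592, 0.223] pointing down, gripper open.
Joint ranges: [-179.83, 179.83], [-69.29, 118.12], [-61.27, 80.66], [-181.25, 117.63], [-171.15, -9.14], [-177.46, 177.46]. Speed limits (degrees/s): [159.86, 159.86, 180, 180, 180, 180].

### API

Orientations are given as a 3x3 rotation matrix whose columns are the frame's x, y, z axes.
In Python, from station import sense, capture, camera_params, finish_job gives the robot as it stands.
- The arm moves only by the tool drive_tool, never from a script. Its argument "rows" is a list of rows, each an object of numbers: "tx", "ty", "tz": the shift along the tool's x, y, z in cm; "ax", "ay", "az": the turn, a rotation vector about the tool's x, y, z in rad; "claw": the finger opening in cm, from 0 to 8.7. In form: [{"tx": .., "ty": .., "tz": .., "ax": .., "ay": .., "az": .., "claw": ..}, ...]. A call has 1 to 10 rows; each row shifts and turns the commanded pose from where the row before left it, along the tool's axes as they then stand; what a row does not reach is not made up. A row lasts 1/12 s, in which the tool goes at most 41.7 mm and 7.16 degrees, less where a joint would pass 70% of its speed; a pose out of reach is approached as far as the arm can. A call with a gripper value outside its range is refused whole. The fingers move at their own pace and stop on an object; the grip force is fixed at half the most. Time passes only in rows, so rows that do not move let the fingers close. It gives the time, the measured TCP pose, the force, the opening and the grip force at its end, in the units of the state.
- sense(): the state, without advancing time (a new reading comes with each control period).
- capture(name): name is "scene" or "top" or "wrist"; returns (picture, depth): 400x640x3 uint8, red, green, blue; 400x640 float32, m along the optical axis (not along the pixel's ray), 0 where there is no reading.
- camera_params(name): a dict with "intrinsics" (3x3 intrinsics, pixels), "R" (3x3) and "t" (3): a world point X has camera coordinates R X + t; the wrist camera has in their place "tool_from_camera" (4x4, takes a point from camera to tool coordinates, whose origin is the TCP and whose axes are the flange's). Camera axes: x right, y down, z forward; pixel columns grow to the right and rows downward; lengths in m; the calibration is good to about 2 mm. A picture is of the moment at which its call begins: read the wrist's pose just before it. camera_params takes no time and is no camera call.
- finish_job(): hands the job in; it is judged then, once.
The state is a dict: "time_s": time; "joints": joint angles; "joint_velocities": joint speeds; "effort": joint torques, N m; "tcp_pos": TCP position; "ee_rot": TCP orientation; "wrist_force": force on the tool from outside, world axes, zero at the start; "moment": the same for the moment, N m; "gripper_width": opening from 0.0 (shut) to 1.0 (fully open); "gripper_force": force on a finger pad.
Only numpy, scipy, OpenCV 4.12 (cv2) and the standard library are available. Lean on these libraries where they do the work, as an engineer would, in place of code of your own. Each camera call takes 0.05 s, during which the arm holds its last target. There are 200 camera calls.

### The job

Hang the green pail of hair rollers by its handle on the two-pronged hook of the swivel stand, so that its bar rests on both prongs, and let go of it. Then pull the black knob of the stand's spring-loaded index pin up as far as it goes and keep holding it there, so that a colleague can swing the stand's arm round: finish while still gripping the raised knob, with the pail still hanging. Leave the can, the thread cone and the jar undisturbed.

Things in the scene. Friction and masses are not known exactly. Their poses are not given: they have to be found in the camera images.
- pail_grip (a point): Middle of the pail's handle bar, on its axis, 150 mm above the pail's underside and 72 mm above its rim. The bar is level, along y, bare rod 7 mm thick out to 47 mm either side, with a round wooden sleeve 16 mm in diameter and 44 mm long on its middle. z up. Same either way round.
- pail: Loose green tin pail with hair rollers, 0.2 to 0.4 kg, 104 mm across the rim, 86 mm across the foot, 78 mm high. Its stirrup handle is rigid and does not swing: two upright rods at y = -54.5 and +54.5 mm carry the bar. Origin: centre of its underside; z up, y along the bar.
- fork_seat (a point): Midway between the two prongs of the fixed hook, 212.5 mm above the bench: where the middle of the pail's bar comes to rest. x: level along the prongs, from tips to post; z up. Prongs: rods 8 mm thick at y = -34 and +34 mm (60 mm free between), level from x = -15 to +15 mm, axis 7.5 mm under this point.
- fork: The hook, fixed on the stand. Origin: at bench height on the post's axis, 83 mm along +x from fork_seat, same axes. From fork_seat the prongs turn up towards -x to red balls 33 mm away, tops 19 mm above fork_seat; towards +x they rise 11 mm to a cross rod on the post. The pail cannot pass down between the prongs: bring it in along +x, bar above the balls, prongs between bar and rim, then lower.
- stand: Fixed swivel stand; origin at bench height on the axis of its upright post (24 mm thick), axes as fork_seat. Round base 140 mm across, 18 mm high. A blue arm, 26 mm wide, top 42 mm above the bench, runs along +y to a brass bushing (24 mm across, top 62 mm up) 160 mm from the post, which guides the index pin. Arm and post do not turn during the job.
- knob_center (a point): Centre of the black knob of the index pin, 160 mm from the post along the stand's +y: upright cylinder, 28 mm in diameter, 32 mm high, red spot on top. When the pin is seated, this is 86 mm above the bench and the knob's underside is 8 mm above the bushing. It rises with the pin.
- plunger (a joint): How far the index pin is drawn, m: 0 seated in its hole, 0.020 fully up at its stop. It slides straight up only. A spring pulls it down with 6 N when seated, rising to 12 N fully up; it snaps back if let go.
- can_center (a point): centre of a closed red drinks can, 66 mm in diameter, 115 mm high, standing loose. Leave it alone.
- cone_center (a point): centre of an orange thread cone, 60 mm wide at the foot, 112 mm high, standing loose. Leave it alone.
- jar_center (a point): centre of a closed amber jar with a steel cap, 72 mm in diameter, 85 mm high, standing loose. Leave it alone.
There are look-alikes about, which are no part of the job. What is shaped like the pail but purple is not meant.

How it is judged:
By the outcome, as a careful person would: the job done as asked, in the order asked, and still so for the second after the job is handed in, while the arm keeps its last pose, push and grip.
It also fails if it takes over 51 s, if anything falls off the work surface, if the arm or the gripper's body presses on something with over 40 N, if the wrist force passes 120 N, or if a joint passes its speed limit or range.

## Working session

There is one attempt and no reset: what is moved stays moved. The work goes in short steps, Python scripts to look and compute and a tool call to move; the robot and the scene stay as the last step left them, time stands still between calls to the robot, and variables do not carry over. Pictures are saved under pics/ and viewed, at most 10 in all, crops included, and the job is handed in when it is done.

Besides the shell and the picture viewer there is one more tool, called as name(argument=value, ...) on one line, values as JSON. drive_tool: Moves the arm, as the interface text tells. Its arguments: {"type":"object","properties":{"rows":{"type":"array"}},"required":["rows"]}

```bash
mkdir -p pics; python3 - <<'E'
from station import *
import cv2,numpy as np
s=sense();print(s['time_s'],s['tcp_pos'],np.round(s['ee_rot'],3).tolist(),s['gripper_width'])
for n in("scene","top"):
    p,d=capture(n);cv2.imwrite(f"pics/{n}0.png",p[:,:,::-1]);np.savez(f"{n}0.npz",p=p,d=d)
    c=camera_params(n);print(n,{k:np.round(v,3).tolist() for k,v in c.items()})
print(camera_params("wrist"))
E
```

```text
0.0 [ 0.20046355 -0.59133606  0.22144824] [[-0.947, -0.321, -0.001], [-0.321, 0.947, 0.002], [0.0, 0.002, -1.0]] 1.0014036768854424
scene {'intrinsics': [[367.187, 0.0, 317.285], [0.0, 367.187, 192.685], [0.0, 0.0, 1.0]], 'R': [[-0.329, 0.944, -0.016], [0.749, 0.25, -0.613], [-0.575, -0.214, -0.79]], 't': [0.207, -0.276, 1.504]}
top {'intrinsics': [[392.367, 0.0, 318.751], [0.0, 392.367, 204.607], [0.0, 0.0, 1.0]], 'R': [[-0.009, -1.0, -0.011], [-0.998, 0.009, -0.063], [0.064, 0.01, -0.998]], 't': [-0.012, 0.529, 1.211]}
{'intrinsics': array([[348.2908759 ,   0.        , 320.19792175],
       [  0.        , 348.2908759 , 195.07179974],
       [  0.        ,   0.        ,   1.        ]]), 'tool_from_camera': array([[ 5.03016117e-05, -9.62281742e-01, -2.72054861e-01,
         7.43410185e-02],
       [ 9.99999968e-01, -1.86359068e-05,  2.50811924e-04,
        -1.54906527e-04],
       [-2.46421724e-04, -2.72054865e-01,  9.62281710e-01,
        -1.62683036e-01],
       [ 0.00000000e+00,  0.00000000e+00,  0.00000000e+00,
         1.00000000e+00]])}
```

View pics/scene0.png

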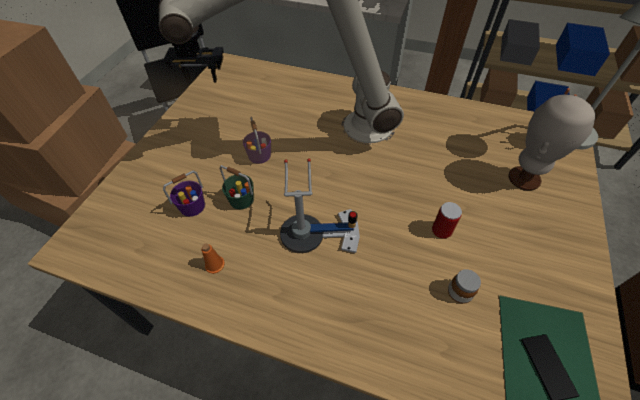

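View pics/top0.png

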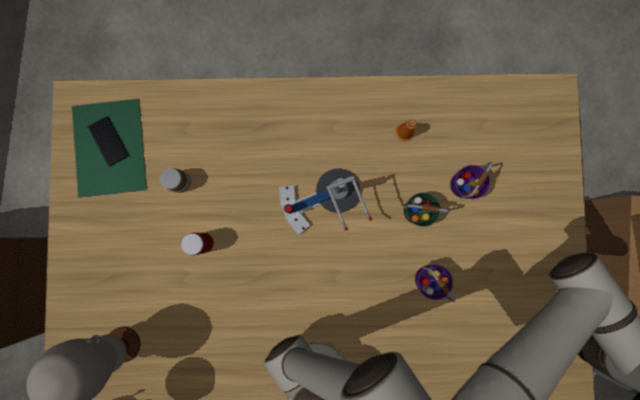

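The scene view shows the green pail at (238,190), the fork balls at (285,161) and (308,160), and the knob at (352,216). In the top view the pail is at (422,209), the balls at (346,229) and (370,218), the knob at (290,209) and the cone at (405,130). I'll measure these next.

```bash
cat > h.py <<'E'
import numpy as np,cv2
from station import *
def ray(c,uv):
    d=np.linalg.inv(c['intrinsics'])@np.r_[uv,1.0];R=np.array(c['R']);return -R.T@c['t'],R.T@d
def plane(c,uv,z):
    o,d=ray(c,uv);return o+d*(z-o[2])/d[2]
def wristcam(s):
    c=camera_params('wrist');T=np.eye(4);T[:3,:3]=s['ee_rot'];T[:3,3]=s['tcp_pos'];M=np.linalg.inv(T@c['tool_from_camera'])
    return dict(intrinsics=c['intrinsics'],R=M[:3,:3],t=M[:3,3])
def cross(c1,u1,c2,u2):
    o1,d1=ray(c1,u1);o2,d2=ray(c2,u2);k=np.linalg.lstsq(np.c_[d1,-d2],o2-o1,rcond=None)[0]
    a,b=o1+k[0]*d1,o2+k[1]*d2;return (a+b)/2,np.linalg.norm(a-b)
def blobs(p,lo,hi,roi,amin=4):
    u0,v0,u1,v1=roi;h=cv2.cvtColor(p[v0:v1,u0:u1],cv2.COLOR_RGB2HSV)
    m=cv2.inRange(h,np.array(lo),np.array(hi))
    if lo[0]==0: m|=cv2.inRange(h,np.array([172,lo[1],lo[2]]),np.array([180,255,255]))
    n,l,st,ce=cv2.connectedComponentsWithStats(m)
    return [(np.round(ce[i]+[u0,v0],1).tolist(),int(st[i,4])) for i in range(1,n) if st[i,4]>=amin]
E
python3 - <<'E'
from h import *
T=np.load('top0.npz')['p'];S=np.load('scene0.npz')['p']
ct,cs=camera_params('top'),camera_params('scene')
red=((0,140,70),(6,255,255))
print('top red',blobs(T,*red,(275,170,385,240),3));print('scene red',blobs(S,*red,(270,140,370,230),3))
gr=((70,90,20),(95,255,255))
print('top green',blobs(T,*gr,(395,185,450,235),10))
cr=lambda p,u0,v0,u1,v1:cv2.resize(p[v0:v1,u0:u1,::-1],(780,int(780*(v1-v0)/(u1-u0))),interpolation=cv2.INTER_CUBIC)
a=cr(T,270,165,460,240);b=cr(S,190,135,380,205)
cv2.imwrite('pics/c1.png',np.vstack([a,b])[:600])
E
```

```text
top red [([288.1, 208.1], 38), ([370.0, 218.3], 7), ([345.5, 228.0], 6)]
scene red [([308.5, 159.5], 4), ([285.5, 160.5], 4), ([352.6, 214.1], 27)]
top green [([428.6, 198.3], 107), ([423.4, 216.6], 180)]
```

View pics/c1.png

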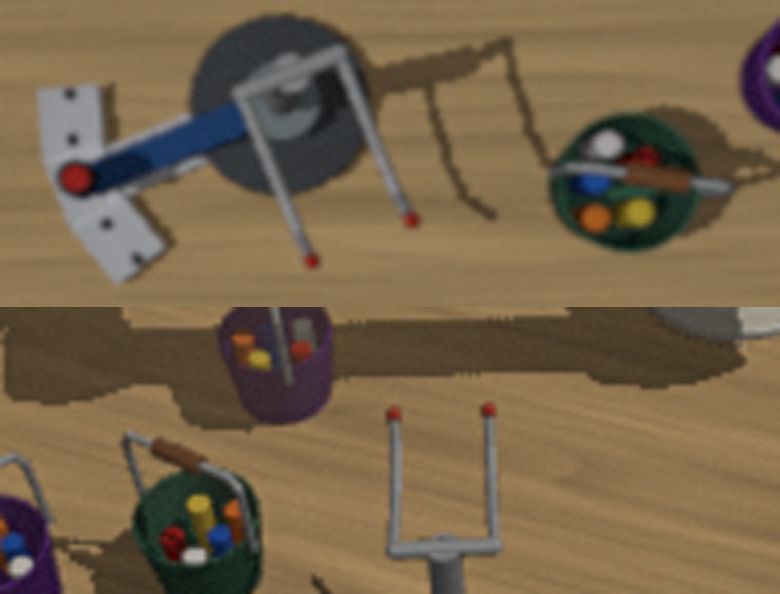

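The crop shows the pail's sleeve at top (430.3,208.4) and scene (233.4,171.0). The bar's ends are at top (405.2,205.9) and (447.3,210.8), with the balls and knob spot clear.

```bash
python3 - <<'E'
from h import *
ct,cs=camera_params('top'),camera_params('scene')
print('sleeve',cross(ct,[430.3,208.4],cs,[233.4,171]),plane(ct,[430.3,208.4],.15))
a,b=plane(ct,[405.2,205.9],.15),plane(ct,[447.3,210.8],.15);print('ends',a,b,np.linalg.norm(a-b),np.degrees(np.arctan2(*(b-a)[1::-1])))
B1=cross(ct,[370,218.3],cs,[285.5,160.5]);B2=cross(ct,[345.5,228],cs,[308.5,159.5]);print(B1,B2)
q1,q2=plane(ct,[370,218.3],.227),plane(ct,[345.5,228],.227);print(q1,q2,np.linalg.norm(q1-q2))
k=plane(ct,[288.1,208.1],.102);print('knob',k,cross(ct,[288.1,208.1],cs,[352.6,214.1]))
y=(q2-q1);y[2]=0;y/=np.linalg.norm(y);x=np.cross(y,[0,0,1]);m=(q1+q2)/2
seat=m+33*x/1000;post=seat+.083*x;print('yaw',np.degrees(np.arctan2(x[1],x[0])),'seat',seat,'post',post,'knob pred',post+.16*y)
for n,u,z in(('can',[195,244],.115),('jar',[173,180],.085),('cone',[408,123],.112),('purple',[434,282],.078),('purple2',[470,182],.078)):print(n,plane(ct,u,z))
s=sense();print(s['joints'])
E
```

```text
sleeve (array([ 0.5057753 , -0.32547457,  0.14810762]), np.float64(0.00595384932581687)) [ 0.50680758 -0.32782863  0.15      ]
ends [ 0.51441208 -0.25841612  0.15      ] [ 0.49970285 -0.37469757  0.15      ] 0.11720808831464882 -97.2094429569476
(array([ 0.47813503, -0.14923662,  0.22802712]), np.float64(0.003108895983887815)) (array([ 0.45378007, -0.08583843,  0.22883688]), np.float64(0.0028258973141633836))
[ 0.47869381 -0.15083319  0.227     ] [ 0.4542405  -0.08728393  0.227     ] 0.06809165303015871
knob [0.51395925 0.07182301 0.102     ] (array([0.51354301, 0.07335951, 0.1016035 ]), np.float64(0.003120578960590662))
yaw 21.046378140049164 seat [ 0.49726572 -0.10720749  0.227     ] post [ 0.5747288  -0.07740024  0.227     ] knob pred [0.51726903 0.07192617 0.227     ]
can [0.41255402 0.33841093 0.115     ]
jar [0.60188437 0.41610577 0.085     ]
cone [ 0.75875859 -0.28001898  0.112     ]
purple [ 0.294762   -0.35257602  0.078     ]
purple2 [ 0.58794107 -0.46720381  0.078     ]
[-5.64588202e+01  2.20873425e+01  3.89021041e-01 -2.40437928e-02
 -6.84105835e+01 -1.48161946e+01]
```

drive_tool(rows=[{"tx":-2,"ty":0.8,"tz":-0.3,"claw":8.7},{"tx":-3.7,"ty":1.6,"tz":-0.3,"claw":8.7},{"tx":-3.7,"ty":1.6,"tz":-0.3,"claw":8.7},{"tx":-3.7,"ty":1.6,"tz":-0.3,"claw":8.7},{"tx":-3.7,"ty":1.6,"tz":-0.3,"claw":8.7},{"tx":-3.7,"ty":1.6,"tz":-0.3,"claw":8.7},{"tx":-3.7,"ty":1.6,"tz":-0.3,"claw":8.7},{"tx":-3.7,"ty":1.6,"tz":-0.3,"claw":8.7},{"tx":-3.7,"ty":1.6,"tz":-0.3,"claw":8.7},{"tx":-3.7,"ty":1.6,"tz":-0.3,"claw":8.7}])

```text
invalid input at $.rows[0]: expected keys tx, ty, tz, ax, ay, az, claw
```

drive_tool(rows=[{"tx":-2.5,"ty":0.9,"tz":0,"az":0,"claw":8.7},{"az":-0.12,"claw":8.7},{"az":-0.124,"claw":8.7},{"az":-0.124,"claw":8.7},{"az":-0.124,"claw":8.7},{"az":-0.124,"claw":8.7},{"az":-0.124,"claw":8.7},{"az":-0.124,"claw":8.7},{"az":-0.124,"claw":8.7},{"az":-0.124,"claw":8.7}])

```text
invalid input at $.rows[0]: expected keys tx, ty, tz, ax, ay, az, claw
```

```bash
python3 - <<'E'
from h import *
s=sense();p,d=capture('wrist');print(s['time_s'],s['tcp_pos'],np.round(s['ee_rot'],3).tolist(),np.round(s['joints'],1),np.abs(s['joint_velocities']).max(),s['wrist_force'])
np.savez('w1.npz',p=p,d=d,tp=s['tcp_pos'],R=s['ee_rot']);cv2.imwrite('pics/w1.png',p[:,:,::-1])
E
```

```text
0.1 [ 0.20048466 -0.59142217  0.22157153] [[-0.947, -0.321, -0.001], [-0.321, 0.947, 0.002], [0.0, 0.002, -1.0]] [-56.5  22.1   0.4  -0.  -68.4 -14.8] 0.2454198555818321 [-0.07502883  0.50891246  0.31724962]
```

View pics/w1.png

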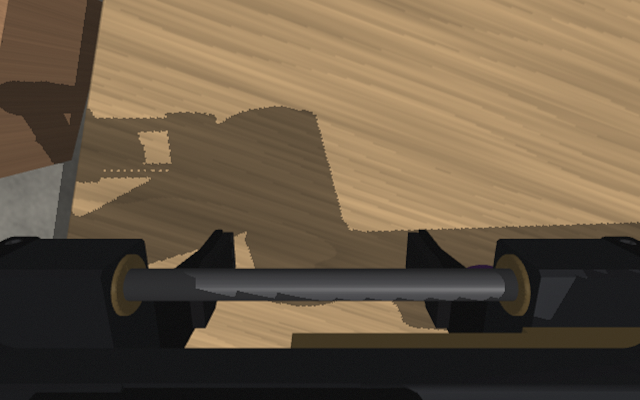

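The wrist view shows only bare bench and the gripper (fingers at rows 230-330), because the move was refused: every row needs all the keys. I'll resend it with all the keys.

drive_tool(rows=[{"tx":-3.5,"ty":1.85,"tz":-0.3,"ax":0,"ay":0,"az":0,"claw":8.7},{"tx":-3.5,"ty":1.85,"tz":-0.3,"ax":0,"ay":0,"az":0,"claw":8.7},{"tx":-3.5,"ty":1.85,"tz":-0.3,"ax":0,"ay":0,"az":0,"claw":8.7},{"tx":-3.5,"ty":1.85,"tz":-0.3,"ax":0,"ay":0,"az":0,"claw":8.7},{"tx":-3.5,"ty":1.85,"tz":-0.3,"ax":0,"ay":0,"az":0,"claw":8.7},{"tx":-3.5,"ty":1.85,"tz":-0.3,"ax":0,"ay":0,"az":0,"claw":8.7},{"tx":-3.5,"ty":1.85,"tz":-0.3,"ax":0,"ay":0,"az":0,"claw":8.7},{"tx":-3.5,"ty":1.85,"tz":-0.3,"ax":0,"ay":0,"az":0,"claw":8.7},{"tx":-3.5,"ty":1.85,"tz":-0.3,"ax":0,"ay":0,"az":0,"claw":8.7},{"tx":-3.5,"ty":1.85,"tz":-0.3,"ax":0,"ay":0,"az":0,"claw":8.7}])

```text
time_s: 0.98
tcp_pos: [0.4736, -0.3025, 0.2526]
ee_rot: [[-0.947, -0.321, -0.0], [-0.321, 0.947, 0.0], [0.0, 0.0, -1.0]]
wrist_force: [0.1, -0.4, -0.1]
gripper_width: 1.0
gripper_force: 0.0
```

drive_tool(rows=[{"tx":-2.8,"ty":1.5,"tz":0,"ax":0,"ay":0,"az":0,"claw":8.7},{"tx":-2.7,"ty":1.5,"tz":0,"ax":0,"ay":0,"az":0,"claw":8.7},{"tx":0,"ty":0,"tz":0,"ax":0,"ay":0,"az":-0.12,"claw":8.7},{"tx":0,"ty":0,"tz":0,"ax":0,"ay":0,"az":-0.12,"claw":8.7},{"tx":0,"ty":0,"tz":0,"ax":0,"ay":0,"az":-0.12,"claw":8.7},{"tx":0,"ty":0,"tz":0,"ax":0,"ay":0,"az":-0.12,"claw":8.7},{"tx":0,"ty":0,"tz":0,"ax":0,"ay":0,"az":-0.12,"claw":8.7},{"tx":0,"ty":0,"tz":0,"ax":0,"ay":0,"az":-0.12,"claw":8.7},{"tx":0,"ty":0,"tz":0,"ax":0,"ay":0,"az":-0.12,"claw":8.7},{"tx":0,"ty":0,"tz":0,"ax":0,"ay":0,"az":-0.12,"claw":8.7}])

```text
time_s: 1.82
tcp_pos: [0.515, -0.2581, 0.2521]
ee_rot: [[-0.274, -0.962, -0.001], [-0.962, 0.274, 0.0], [-0.0, 0.001, -1.0]]
wrist_force: [0.2, -0.1, 1.2]
gripper_width: 1.0
gripper_force: 0.0
```

drive_tool(rows=[{"tx":0,"ty":0,"tz":0,"ax":0,"ay":0,"az":-0.12,"claw":8.7},{"tx":0,"ty":0,"tz":0,"ax":0,"ay":0,"az":-0.04,"claw":8.7},{"tx":0,"ty":0,"tz":0,"ax":0,"ay":0,"az":0,"claw":8.7},{"tx":0,"ty":0,"tz":0,"ax":0,"ay":0,"az":0,"claw":8.7}])

```text
time_s: 2.15
tcp_pos: [0.515, -0.2582, 0.2522]
ee_rot: [[-0.125, -0.992, -0.001], [-0.992, 0.125, 0.0], [-0.0, 0.001, -1.0]]
wrist_force: [-0.3, 0.6, 0.0]
gripper_width: 0.997
gripper_force: 0.0
```

```bash
python3 - <<'E'
from h import *
s=sense();p,d=capture('wrist');print(s['time_s'],s['tcp_pos'],np.round(s['ee_rot'],3).tolist(),np.round(s['joints'],1),np.abs(s['joint_velocities']).max(),s['wrist_force'])
np.savez('w2.npz',p=p,d=d,tp=s['tcp_pos'],R=s['ee_rot']);cv2.imwrite('pics/w2.png',p[:,:,::-1])
E
```

```text
2.15 [ 0.51502821 -0.25819179  0.25223694] [[-0.125, -0.992, -0.001], [-0.992, 0.125, 0.0], [-0.0, 0.001, -1.0]] [-10.5  16.2  -3.8  -0.  -70.    3.3] 0.13844677946527945 [-0.28366799  0.56029939  0.01589262]
```

View pics/w2.png

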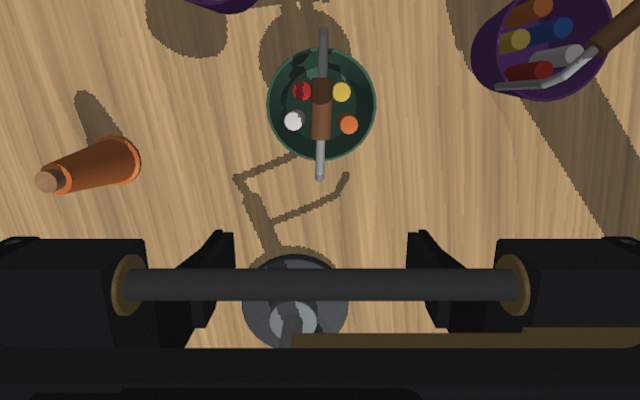

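The view shows the green pail's bar running from (323,30) to (320,180), with the sleeve from about (321,78) to (321,138).

```bash
python3 - <<'E'
from h import *
w=np.load('w2.npz');c=wristcam(dict(ee_rot=w['R'],tcp_pos=w['tp']))
P=w['p'];h=cv2.cvtColor(P,cv2.COLOR_RGB2HSV)
for u in([323,30],[320,180],[321,78],[320.5,138]):print(plane(c,u,.15))
a,b=plane(c,[323,30],.15),plane(c,[320,180],.15)
print('ang',np.degrees(np.arctan2(*(b-a)[1::-1])),'mid',(a+b)/2,np.linalg.norm(a-b))
d=w['d'][108,321];print('depth pt',d, (lambda o,r:o+r*d)(*ray(c,[321,108])))
# pail rim center
m=cv2.inRange(h,np.array((65,80,15)),np.array((95,255,255)));m[:, :240]=0;m[:,400:]=0;m[220:]=0
k=max(cv2.findContours(m,0,2)[0],key=cv2.contourArea);cc,r=cv2.minEnclosingCircle(k);print('rim',cc,r,plane(c,cc,.078))
t=(a+b)/2-w['tp'];print('tool delta cm',w['R'].T@t*100)
E
```

```text
[ 0.49829565 -0.37618466  0.15      ]
[ 0.51380107 -0.2699495   0.15      ]
[ 0.50362651 -0.34485708  0.15      ]
[ 0.50935012 -0.30222326  0.15      ]
ang 81.69610208855724 mid [ 0.50604836 -0.32306708  0.15      ] 0.10736072943712596
depth pt 0.24835645 [ 0.5062326  -0.32428357  0.1590318 ]
rim (313.5, 103.5) 55.52036666870117 [ 0.51275354 -0.32669522  0.078     ]
tool delta cm [ 6.55042933  0.07292078 10.22276295]
```

drive_tool(rows=[{"tx":3.3,"ty":0,"tz":0,"ax":0,"ay":0,"az":0,"claw":8.7},{"tx":3.3,"ty":0.1,"tz":0,"ax":0,"ay":0,"az":0.02,"claw":8.7},{"tx":0,"ty":0,"tz":2.5,"ax":0,"ay":0,"az":0,"claw":8.7},{"tx":0,"ty":0,"tz":2.5,"ax":0,"ay":0,"az":0,"claw":8.7},{"tx":0,"ty":0,"tz":2.5,"ax":0,"ay":0,"az":0,"claw":8.7},{"tx":0,"ty":0,"tz":2.5,"ax":0,"ay":0,"az":0,"claw":8.7},{"tx":0,"ty":0,"tz":2.1,"ax":0,"ay":0,"az":0,"claw":8.7},{"tx":0,"ty":0,"tz":0,"ax":0,"ay":0,"az":0,"claw":8.7}])

```text
time_s: 2.87
tcp_pos: [0.5029, -0.3223, 0.1265]
ee_rot: [[-0.146, -0.989, -0.009], [-0.989, 0.146, 0.004], [-0.003, 0.01, -1.0]]
wrist_force: [-0.9, 0.4, -0.7]
gripper_width: 1.002
gripper_force: 0.0
```

drive_tool(rows=[{"tx":0,"ty":0,"tz":0,"ax":0,"ay":0,"az":0,"claw":0.5},{"tx":0,"ty":0,"tz":0,"ax":0,"ay":0,"az":0,"claw":0.5},{"tx":0,"ty":0,"tz":0,"ax":0,"ay":0,"az":0,"claw":0.5},{"tx":0,"ty":0,"tz":0,"ax":0,"ay":0,"az":0,"claw":0.5},{"tx":0,"ty":0,"tz":0,"ax":0,"ay":0,"az":0,"claw":0.5},{"tx":0,"ty":0,"tz":0,"ax":0,"ay":0,"az":0,"claw":0.5},{"tx":0,"ty":0,"tz":0,"ax":0,"ay":0,"az":0,"claw":0.5},{"tx":0,"ty":0,"tz":0,"ax":0,"ay":0,"az":0,"claw":0.5}])

```text
time_s: 3.53
tcp_pos: [0.5061, -0.3236, 0.1318]
ee_rot: [[-0.144, -0.99, 0.0], [-0.99, 0.144, -0.0], [0.0, -0.0, -1.0]]
wrist_force: [-0.1, 0.1, 0.4]
gripper_width: 0.482
gripper_force: 0.0
```

drive_tool(rows=[{"tx":0,"ty":0,"tz":0,"ax":0,"ay":0,"az":0,"claw":0.5},{"tx":0,"ty":0,"tz":0,"ax":0,"ay":0,"az":0,"claw":0.5},{"tx":0,"ty":0,"tz":0,"ax":0,"ay":0,"az":0,"claw":0.5},{"tx":0,"ty":0,"tz":0,"ax":0,"ay":0,"az":0,"claw":0.5},{"tx":0,"ty":0,"tz":0,"ax":0,"ay":0,"az":0,"claw":0.5},{"tx":0,"ty":0,"tz":0,"ax":0,"ay":0,"az":0,"claw":0.5},{"tx":0,"ty":0,"tz":0,"ax":0,"ay":0,"az":0,"claw":0.5},{"tx":0,"ty":0,"tz":0,"ax":0,"ay":0,"az":0,"claw":0.5}])

```text
time_s: 4.2
tcp_pos: [0.5061, -0.3236, 0.1315]
ee_rot: [[-0.144, -0.99, 0.0], [-0.99, 0.144, 0.0], [-0.0, -0.0, -1.0]]
wrist_force: [-0.1, 0.5, -0.5]
gripper_width: 0.172
gripper_force: 30.0
```

drive_tool(rows=[{"tx":0,"ty":0,"tz":-0.5,"ax":0,"ay":0,"az":0,"claw":0.5},{"tx":0,"ty":0,"tz":-1.5,"ax":0,"ay":0,"az":0,"claw":0.5},{"tx":0,"ty":0,"tz":-2,"ax":0,"ay":0,"az":0,"claw":0.5},{"tx":0,"ty":0,"tz":-2,"ax":0,"ay":0,"az":0,"claw":0.5},{"tx":0,"ty":0,"tz":-2,"ax":0,"ay":0,"az":0,"claw":0.5},{"tx":0,"ty":0,"tz":-1.5,"ax":0,"ay":0,"az":0,"claw":0.5},{"tx":0,"ty":0,"tz":-0.5,"ax":0,"ay":0,"az":0,"claw":0.5}])

```text
time_s: 4.78
tcp_pos: [0.5068, -0.3241, 0.2342]
ee_rot: [[-0.143, -0.99, 0.004], [-0.99, 0.143, -0.002], [0.001, -0.004, -1.0]]
wrist_force: [0.2, -0.8, -2.2]
gripper_width: 0.173
gripper_force: 30.0
```

drive_tool(rows=[{"tx":-1,"ty":0.9,"tz":0,"ax":0,"ay":0,"az":0,"claw":0.5},{"tx":-1.9,"ty":1.8,"tz":0,"ax":0,"ay":0,"az":0,"claw":0.5},{"tx":-1.9,"ty":1.8,"tz":0,"ax":0,"ay":0,"az":0,"claw":0.5},{"tx":-1.9,"ty":1.8,"tz":0,"ax":0,"ay":0,"az":0,"claw":0.5},{"tx":-1.9,"ty":1.8,"tz":0,"ax":0,"ay":0,"az":0,"claw":0.5},{"tx":-1.9,"ty":1.8,"tz":0,"ax":0,"ay":0,"az":0,"claw":0.5},{"tx":-1.9,"ty":1.8,"tz":0,"ax":0,"ay":0,"az":0,"claw":0.5},{"tx":-1.9,"ty":1.8,"tz":0,"ax":0,"ay":0,"az":0,"claw":0.5},{"tx":-1.2,"ty":1.0,"tz":0,"ax":0,"ay":0,"az":0,"claw":0.5}])

```text
time_s: 5.53
tcp_pos: [0.3818, -0.1479, 0.2304]
ee_rot: [[-0.144, -0.99, -0.003], [-0.99, 0.144, 0.002], [-0.001, 0.003, -1.0]]
wrist_force: [-0.5, 1.4, -3.7]
gripper_width: 0.171
gripper_force: 30.0
```

drive_tool(rows=[{"tx":0,"ty":0,"tz":0,"ax":0,"ay":0,"az":-0.08,"claw":0.5},{"tx":0,"ty":0,"tz":0,"ax":0,"ay":0,"az":-0.09,"claw":0.5},{"tx":0,"ty":0,"tz":0,"ax":0,"ay":0,"az":-0.09,"claw":0.5},{"tx":0,"ty":0,"tz":0,"ax":0,"ay":0,"az":-0.09,"claw":0.5},{"tx":0,"ty":0,"tz":0,"ax":0,"ay":0,"az":-0.09,"claw":0.5},{"tx":0,"ty":0,"tz":0,"ax":0,"ay":0,"az":-0.07,"claw":0.5},{"tx":0,"ty":0,"tz":0,"ax":0,"ay":0,"az":0,"claw":0.5},{"tx":0,"ty":0,"tz":0,"ax":0,"ay":0,"az":0,"claw":0.5}])

```text
time_s: 6.2
tcp_pos: [0.3841, -0.1493, 0.2309]
ee_rot: [[0.356, -0.935, -0.002], [-0.935, -0.356, 0.0], [-0.001, 0.001, -1.0]]
wrist_force: [-0.5, -0.4, -3.9]
gripper_width: 0.173
gripper_force: 30.0
```

```bash
python3 - <<'E'
from h import *
s=sense();print(s['time_s'],s['tcp_pos'],np.round(s['ee_rot'],3).tolist(),np.round(s['joints'],1),s['wrist_force'],s['gripper_width'],s['gripper_force'])
p,d=capture('scene');q,_=capture('top')
c=lambda p,u0,v0,u1,v1:cv2.resize(p[v0:v1,u0:u1,::-1],(780,int(780*(v1-v0)/(u1-u0))),interpolation=cv2.INTER_CUBIC)
cv2.imwrite('pics/s3.png',np.vstack([c(p,230,80,400,140+10),c(q,270,165,460,235)])[:600])
R=s['ee_rot'];seat=np.array([.4973,-.1072,.2125])
print('to seat (grasp pt) tool cm',R.T@(seat-(s['tcp_pos']-.019*R[:,2]))*100)
E
```

```text
6.2 [ 0.38413365 -0.14932392  0.23089887] [[0.356, -0.935, -0.002], [-0.935, -0.356, 0.0], [-0.001, 0.001, -1.0]] [  1.6   0.3 -26.2  -0.  -63.6  19.3] [-0.49834362 -0.3547012  -3.86756114] 0.17309519019779607 29.98664851892258
to seat (grasp pt) tool cm [  0.0928012  -12.07718202   3.7244761 ]
```

View pics/s3.png

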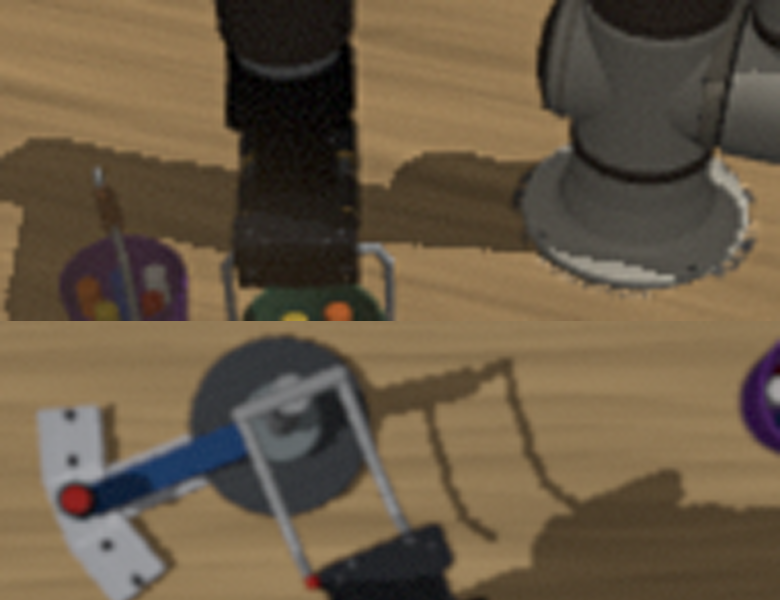

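The scene view shows the pail held level with its handle free, and the top view shows the gripper just in front of the fork and aligned with it. I'll bring it in along the prongs.

drive_tool(rows=[{"tx":0,"ty":-0.6,"tz":0,"ax":0,"ay":0,"az":0,"claw":0.5},{"tx":0,"ty":-1.2,"tz":0,"ax":0,"ay":0,"az":0,"claw":0.5},{"tx":0.1,"ty":-1.6,"tz":0,"ax":0,"ay":0,"az":0,"claw":0.5},{"tx":0,"ty":-1.8,"tz":0,"ax":0,"ay":0,"az":0,"claw":0.5},{"tx":0,"ty":-1.8,"tz":0,"ax":0,"ay":0,"az":0,"claw":0.5},{"tx":0,"ty":-1.8,"tz":0,"ax":0,"ay":0,"az":0,"claw":0.5},{"tx":0,"ty":-1.6,"tz":0,"ax":0,"ay":0,"az":0,"claw":0.5},{"tx":0,"ty":-1.1,"tz":0,"ax":0,"ay":0,"az":0,"claw":0.5},{"tx":0,"ty":-0.6,"tz":0,"ax":0,"ay":0,"az":0,"claw":0.5},{"tx":0,"ty":0,"tz":0,"ax":0,"ay":0,"az":0,"claw":0.5}])

```text
time_s: 7.13
tcp_pos: [0.4994, -0.1065, 0.231]
ee_rot: [[0.358, -0.934, -0.0], [-0.934, -0.358, -0.0], [-0.0, 0.0, -1.0]]
wrist_force: [0.8, -0.4, -3.2]
gripper_width: 0.171
gripper_force: 30.0
```

drive_tool(rows=[{"tx":0,"ty":0,"tz":0.5,"ax":0,"ay":0,"az":0,"claw":0.5},{"tx":0,"ty":0,"tz":0.8,"ax":0,"ay":0,"az":0,"claw":0.5},{"tx":0,"ty":0,"tz":0.8,"ax":0,"ay":0,"az":0,"claw":0.5},{"tx":0,"ty":0,"tz":0.6,"ax":0,"ay":0,"az":0,"claw":0.5},{"tx":0,"ty":0,"tz":0.4,"ax":0,"ay":0,"az":0,"claw":0.5},{"tx":0,"ty":0,"tz":0.3,"ax":0,"ay":0,"az":0,"claw":0.5},{"tx":0,"ty":0,"tz":0,"ax":0,"ay":0,"az":0,"claw":0.5},{"tx":0,"ty":0,"tz":0,"ax":0,"ay":0,"az":0,"claw":0.5}])

```text
time_s: 7.8
tcp_pos: [0.4982, -0.1072, 0.1976]
ee_rot: [[0.358, -0.934, 0.0], [-0.934, -0.358, -0.0], [0.0, 0.0, -1.0]]
wrist_force: [-0.3, 0.0, -2.8]
gripper_width: 0.171
gripper_force: 30.0
```

drive_tool(rows=[{"tx":0,"ty":0,"tz":0.2,"ax":0,"ay":0,"az":0,"claw":0.5},{"tx":0,"ty":0,"tz":0.1,"ax":0,"ay":0,"az":0,"claw":0.5},{"tx":0,"ty":0,"tz":0,"ax":0,"ay":0,"az":0,"claw":0.5},{"tx":0,"ty":0,"tz":0,"ax":0,"ay":0,"az":0,"claw":0.5}])

```text
time_s: 8.13
tcp_pos: [0.4981, -0.1071, 0.1946]
ee_rot: [[0.358, -0.934, 0.0], [-0.934, -0.358, -0.0], [0.0, -0.0, -1.0]]
wrist_force: [0.6, -0.6, -3.6]
gripper_width: 0.175
gripper_force: 30.0
```

```bash
python3 - <<'E'
from h import *
s=sense();print(s['time_s'],s['tcp_pos'],s['wrist_force'])
p,d=capture('scene')
c=lambda p,u0,v0,u1,v1:cv2.resize(p[v0:v1,u0:u1,::-1],(780,int(780*(v1-v0)/(u1-u0))),interpolation=cv2.INTER_CUBIC)
cv2.imwrite('pics/s4.png',c(p,230,120,390,240))
E
```

```text
8.1333 [ 0.4981383  -0.10706228  0.19461597] [ 0.55269444 -0.61537439 -3.57576411]
```

View pics/s4.png

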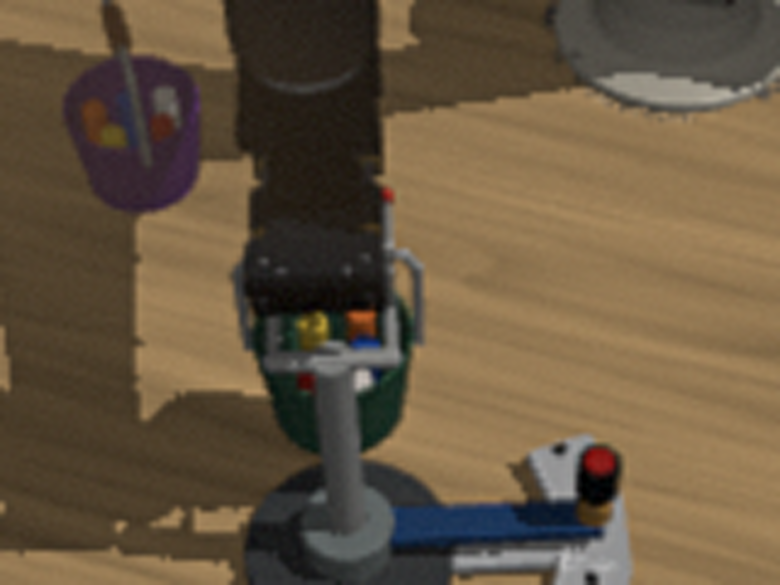

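The scene view shows the prongs inside the handle, with the right prong passing under the bar at about (390,250) in the crop and the pail clear of the post. I'll lower in small steps until it touches.

drive_tool(rows=[{"tx":0,"ty":0,"tz":0.1,"ax":0,"ay":0,"az":0,"claw":0.5},{"tx":0,"ty":0,"tz":0,"ax":0,"ay":0,"az":0,"claw":0.5},{"tx":0,"ty":0,"tz":0,"ax":0,"ay":0,"az":0,"claw":0.5}])

```text
time_s: 8.43
tcp_pos: [0.4984, -0.1071, 0.1938]
ee_rot: [[0.358, -0.934, 0.001], [-0.934, -0.358, -0.0], [0.0, -0.001, -1.0]]
wrist_force: [-0.3, 0.0, -1.3]
gripper_width: 0.175
gripper_force: 30.0
```

drive_tool(rows=[{"tx":0,"ty":0,"tz":0.1,"ax":0,"ay":0,"az":0,"claw":0.5},{"tx":0,"ty":0,"tz":0,"ax":0,"ay":0,"az":0,"claw":0.5},{"tx":0,"ty":0,"tz":0,"ax":0,"ay":0,"az":0,"claw":0.5}])

```text
time_s: 8.68
tcp_pos: [0.4985, -0.1071, 0.1935]
ee_rot: [[0.358, -0.934, 0.001], [-0.934, -0.358, -0.0], [0.001, -0.001, -1.0]]
wrist_force: [-2.2, 1.3, 5.5]
gripper_width: 0.174
gripper_force: 30.0
```

It has touched, so I'll release and lift straight up.

drive_tool(rows=[{"tx":0,"ty":0,"tz":0,"ax":0,"ay":0,"az":0,"claw":5},{"tx":0,"ty":0,"tz":0,"ax":0,"ay":0,"az":0,"claw":5},{"tx":0,"ty":0,"tz":0,"ax":0,"ay":0,"az":0,"claw":5},{"tx":0,"ty":0,"tz":0,"ax":0,"ay":0,"az":0,"claw":5},{"tx":0,"ty":0,"tz":0,"ax":0,"ay":0,"az":0,"claw":5},{"tx":0,"ty":0,"tz":0,"ax":0,"ay":0,"az":0,"claw":5},{"tx":0,"ty":0,"tz":0,"ax":0,"ay":0,"az":0,"claw":5},{"tx":0,"ty":0,"tz":0,"ax":0,"ay":0,"az":0,"claw":5}])

```text
time_s: 9.35
tcp_pos: [0.4982, -0.1071, 0.1925]
ee_rot: [[0.358, -0.934, -0.0], [-0.934, -0.358, -0.0], [0.0, 0.0, -1.0]]
wrist_force: [-0.2, 0.7, 0.1]
gripper_width: 0.564
gripper_force: 0.0
```

drive_tool(rows=[{"tx":0,"ty":0,"tz":-0.4,"ax":0,"ay":0,"az":0,"claw":5},{"tx":0,"ty":0,"tz":-0.8,"ax":0,"ay":0,"az":0,"claw":5},{"tx":0,"ty":0,"tz":-1.5,"ax":0,"ay":0,"az":0,"claw":5},{"tx":0,"ty":0,"tz":-2,"ax":0,"ay":0,"az":0,"claw":5},{"tx":0,"ty":0,"tz":-2,"ax":0,"ay":0,"az":0,"claw":5},{"tx":0,"ty":0,"tz":-2,"ax":0,"ay":0,"az":0,"claw":5},{"tx":0,"ty":0,"tz":-1.3,"ax":0,"ay":0,"az":0,"claw":5},{"tx":0,"ty":0,"tz":0,"ax":0,"ay":0,"az":0,"claw":5},{"tx":0,"ty":0,"tz":0,"ax":0,"ay":0,"az":0,"claw":5}])

```text
time_s: 10.1
tcp_pos: [0.4983, -0.1069, 0.2934]
ee_rot: [[0.358, -0.934, 0.002], [-0.934, -0.358, 0.001], [0.0, -0.002, -1.0]]
wrist_force: [-1.0, -0.3, 0.1]
gripper_width: 0.579
gripper_force: 0.0
```

```bash
python3 - <<'E'
from h import *
s=sense();print(s['time_s'],s['tcp_pos'],s['wrist_force'],s['gripper_width'])
p,d=capture('scene');T,_=capture('top');ct=camera_params('top')
c=lambda p,u0,v0,u1,v1:cv2.resize(p[v0:v1,u0:u1,::-1],(780,int(780*(v1-v0)/(u1-u0))),interpolation=cv2.INTER_CUBIC)
cv2.imwrite('pics/s5.png',c(p,230,120,390,240))
b=blobs(T,(0,140,70),(6,255,255),(275,190,305,225),10);print(b,plane(ct,b[0][0],.102))
R=s['ee_rot']
for k in(plane(ct,b[0][0],.102),np.array([.5154,.0724,.102])):
    k[2]=.088;print('knob tool cm',R.T@(k-(s['tcp_pos']-.019*R[:,2]))*100)
E
```

```text
10.1 [ 0.49830501 -0.10694229  0.29337516] [-1.00310105 -0.29417146  0.14644177] 0.5788079656954047Traceback (most recent call last):
  File "<stdin>", line 6, in <module>
IndexError: list index out of range
```

View pics/s5.png

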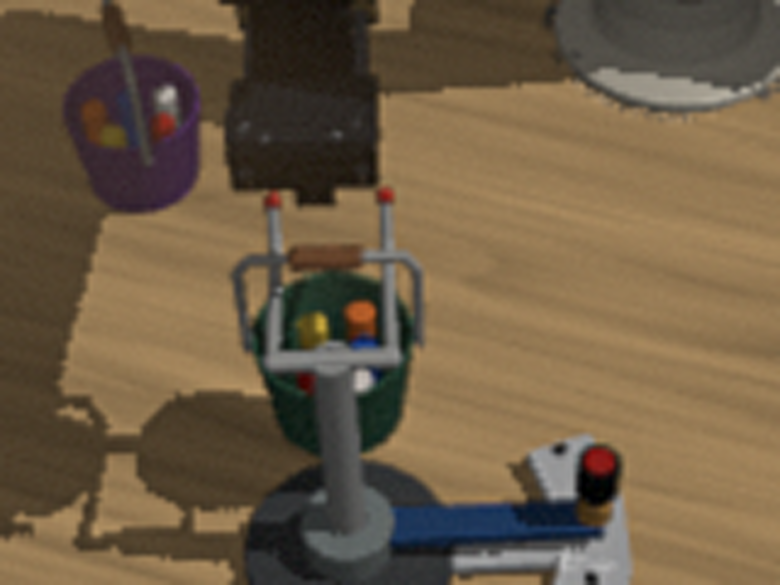

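The pail hangs with its bar on both prongs, crossing them at (275,262) and (388,258) in the crop. Next I'll go past the knob so the wrist camera can see it.

drive_tool(rows=[{"tx":-1.5,"ty":-0.5,"tz":0,"ax":0,"ay":0,"az":0,"claw":7},{"tx":-3,"ty":-1.1,"tz":0,"ax":0,"ay":0,"az":0,"claw":7},{"tx":-3,"ty":-1.1,"tz":0,"ax":0,"ay":0,"az":0,"claw":7},{"tx":-3,"ty":-1.1,"tz":0,"ax":0,"ay":0,"az":0,"claw":7},{"tx":-3,"ty":-1.1,"tz":0,"ax":0,"ay":0,"az":0,"claw":7},{"tx":-3,"ty":-1.1,"tz":1,"ax":0,"ay":0,"az":0,"claw":7},{"tx":-3,"ty":-1.1,"tz":2,"ax":0,"ay":0,"az":0,"claw":7},{"tx":-2.2,"ty":-0.8,"tz":2,"ax":0,"ay":0,"az":0,"claw":7},{"tx":0,"ty":0,"tz":0,"ax":0,"ay":0,"az":0,"claw":7},{"tx":0,"ty":0,"tz":0,"ax":0,"ay":0,"az":0,"claw":7}])

```text
time_s: 11.03
tcp_pos: [0.4931, 0.1243, 0.2402]
ee_rot: [[0.36, -0.933, -0.005], [-0.933, -0.36, -0.003], [0.001, 0.005, -1.0]]
wrist_force: [-0.1, -0.7, 0.7]
gripper_width: 0.804
gripper_force: 0.0
```

```bash
python3 - <<'E'
from h import *
s=sense();w,_=capture('wrist');T,_=capture('top');ct=camera_params('top');cw=wristcam(s)
print(s['time_s'],s['tcp_pos'],s['wrist_force'],np.round(s['joints'],1))
b=blobs(w,(0,140,60),(6,255,255),(200,40,440,240),30);print(b)
cv2.imwrite('pics/w6.png',w[:,:,::-1])
R=s['ee_rot']
for u,a in b:
    k=plane(cw,u,.102);print(k);k[2]=.088;print(R.T@(k-(s['tcp_pos']-.019*R[:,2]))*100)
E
```

```text
11.0333 [0.49305891 0.12428853 0.24021972] [-0.09828332 -0.73467702  0.68627521] [ 32.5  10.  -13.8  -0.  -66.5 -11.4]
[([318.8, 122.4], 431)]
[0.51291701 0.07443405 0.102     ]
[ 5.35094197 -0.13998047 17.12676604]
```

View pics/w6.png

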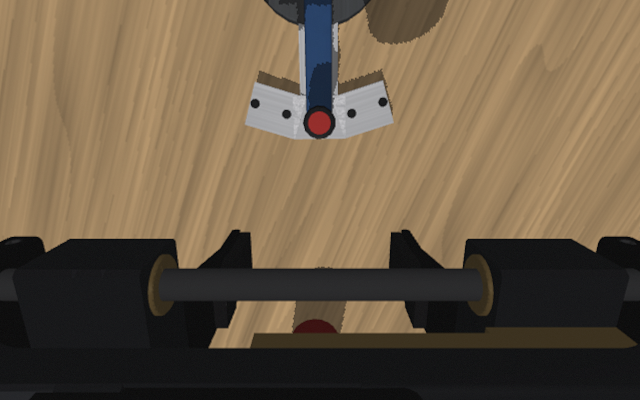

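The wrist view shows the knob's red spot at (318.8,122.4). It's centred across the fingers and 5.4 cm ahead along tool x. I'll align and then descend.

drive_tool(rows=[{"tx":2.7,"ty":-0.1,"tz":0,"ax":0,"ay":0,"az":0,"claw":7},{"tx":2.7,"ty":0,"tz":0,"ax":0,"ay":0,"az":0,"claw":7},{"tx":0,"ty":0,"tz":2.5,"ax":0,"ay":0,"az":0,"claw":7},{"tx":0,"ty":0,"tz":2.5,"ax":0,"ay":0,"az":0,"claw":7},{"tx":0,"ty":0,"tz":2.5,"ax":0,"ay":0,"az":0,"claw":7},{"tx":0,"ty":0,"tz":2.5,"ax":0,"ay":0,"az":0,"claw":7},{"tx":0,"ty":0,"tz":1.5,"ax":0,"ay":0,"az":0,"claw":7},{"tx":0,"ty":0,"tz":0,"ax":0,"ay":0,"az":0,"claw":7},{"tx":0,"ty":0,"tz":0,"ax":0,"ay":0,"az":0,"claw":7}])

```text
time_s: 11.88
tcp_pos: [0.5149, 0.0728, 0.128]
ee_rot: [[0.357, -0.934, 0.0], [-0.934, -0.357, -0.001], [0.001, 0.0, -1.0]]
wrist_force: [-0.7, 1.1, 0.9]
gripper_width: 0.806
gripper_force: 0.0
```

```bash
python3 - <<'E'
from h import *
s=sense();R=s['ee_rot'];print(s['tcp_pos'],s['wrist_force'])
print(R.T@(np.array([.5135,.0738,.088])-(s['tcp_pos']-.019*R[:,2]))*100)
E
```

```text
[0.5148855  0.072799   0.12798925] [-0.74454695  1.06995917  0.87554137]
[-0.14523023  0.09342738  5.89884901]
```

drive_tool(rows=[{"tx":-0.1,"ty":0.1,"tz":1.5,"ax":0,"ay":0,"az":0,"claw":7},{"tx":0,"ty":0,"tz":2,"ax":0,"ay":0,"az":0,"claw":7},{"tx":0,"ty":0,"tz":1.5,"ax":0,"ay":0,"az":0,"claw":7},{"tx":0,"ty":0,"tz":0.8,"ax":0,"ay":0,"az":0,"claw":7},{"tx":0,"ty":0,"tz":0,"ax":0,"ay":0,"az":0,"claw":1},{"tx":0,"ty":0,"tz":0,"ax":0,"ay":0,"az":0,"claw":1},{"tx":0,"ty":0,"tz":0,"ax":0,"ay":0,"az":0,"claw":1},{"tx":0,"ty":0,"tz":0,"ax":0,"ay":0,"az":0,"claw":1},{"tx":0,"ty":0,"tz":0,"ax":0,"ay":0,"az":0,"claw":1},{"tx":0,"ty":0,"tz":0,"ax":0,"ay":0,"az":0,"claw":1}])

```text
time_s: 12.72
tcp_pos: [0.5136, 0.0745, 0.0702]
ee_rot: [[0.358, -0.934, 0.001], [-0.934, -0.358, 0.001], [-0.0, -0.001, -1.0]]
wrist_force: [0.6, -0.2, -0.1]
gripper_width: 0.435
gripper_force: 0.0
```

drive_tool(rows=[{"tx":0,"ty":0,"tz":0,"ax":0,"ay":0,"az":0,"claw":1},{"tx":0,"ty":0,"tz":0,"ax":0,"ay":0,"az":0,"claw":1},{"tx":0,"ty":0,"tz":0,"ax":0,"ay":0,"az":0,"claw":1},{"tx":0,"ty":0,"tz":0,"ax":0,"ay":0,"az":0,"claw":1},{"tx":0,"ty":0,"tz":0,"ax":0,"ay":0,"az":0,"claw":1},{"tx":0,"ty":0,"tz":0,"ax":0,"ay":0,"az":0,"claw":1}])

```text
time_s: 13.22
tcp_pos: [0.5129, 0.0742, 0.0698]
ee_rot: [[0.358, -0.934, -0.001], [-0.934, -0.358, -0.0], [0.0, 0.001, -1.0]]
wrist_force: [-3.1, -0.1, 5.1]
gripper_width: 0.316
gripper_force: 30.0
```

The grip on the knob is 28 mm wide at 30 N. Pulling up gently.

drive_tool(rows=[{"tx":0,"ty":0,"tz":-0.2,"ax":0,"ay":0,"az":0,"claw":1},{"tx":0,"ty":0,"tz":-0.3,"ax":0,"ay":0,"az":0,"claw":1},{"tx":0,"ty":0,"tz":-0.3,"ax":0,"ay":0,"az":0,"claw":1},{"tx":0,"ty":0,"tz":-0.3,"ax":0,"ay":0,"az":0,"claw":1},{"tx":0,"ty":0,"tz":-0.3,"ax":0,"ay":0,"az":0,"claw":1},{"tx":0,"ty":0,"tz":-0.2,"ax":0,"ay":0,"az":0,"claw":1},{"tx":0,"ty":0,"tz":-0.2,"ax":0,"ay":0,"az":0,"claw":1},{"tx":0,"ty":0,"tz":0,"ax":0,"ay":0,"az":0,"claw":1},{"tx":0,"ty":0,"tz":0,"ax":0,"ay":0,"az":0,"claw":1}])

```text
time_s: 13.97
tcp_pos: [0.5128, 0.0742, 0.0873]
ee_rot: [[0.358, -0.934, -0.001], [-0.934, -0.358, -0.0], [-0.0, 0.001, -1.0]]
wrist_force: [3.1, -0.0, -11.3]
gripper_width: 0.312
gripper_force: 30.0
```

drive_tool(rows=[{"tx":0,"ty":0,"tz":-0.2,"ax":0,"ay":0,"az":0,"claw":1},{"tx":0,"ty":0,"tz":0,"ax":0,"ay":0,"az":0,"claw":1},{"tx":0,"ty":0,"tz":0,"ax":0,"ay":0,"az":0,"claw":1}])

```text
time_s: 14.22
tcp_pos: [0.5128, 0.0742, 0.0894]
ee_rot: [[0.358, -0.934, -0.001], [-0.934, -0.358, -0.0], [-0.0, 0.001, -1.0]]
wrist_force: [1.9, -1.6, -11.3]
gripper_width: 0.315
gripper_force: 30.0
```

drive_tool(rows=[{"tx":0,"ty":0,"tz":-0.1,"ax":0,"ay":0,"az":0,"claw":1},{"tx":0,"ty":0,"tz":0,"ax":0,"ay":0,"az":0,"claw":1},{"tx":0,"ty":0,"tz":0,"ax":0,"ay":0,"az":0,"claw":1},{"tx":0,"ty":0,"tz":0,"ax":0,"ay":0,"az":0,"claw":1}])

```text
time_s: 14.55
tcp_pos: [0.5128, 0.0742, 0.0901]
ee_rot: [[0.358, -0.934, -0.001], [-0.934, -0.358, -0.0], [-0.0, 0.001, -1.0]]
wrist_force: [2.4, -2.1, -16.5]
gripper_width: 0.317
gripper_force: 30.0
```

The force has risen past the spring's 12 N, so the pin is at its stop. I'll hold, then check with a picture.

drive_tool(rows=[{"tx":0,"ty":0,"tz":0,"ax":0,"ay":0,"az":0,"claw":1},{"tx":0,"ty":0,"tz":0,"ax":0,"ay":0,"az":0,"claw":1},{"tx":0,"ty":0,"tz":0,"ax":0,"ay":0,"az":0,"claw":1},{"tx":0,"ty":0,"tz":0,"ax":0,"ay":0,"az":0,"claw":1},{"tx":0,"ty":0,"tz":0,"ax":0,"ay":0,"az":0,"claw":1},{"tx":0,"ty":0,"tz":0,"ax":0,"ay":0,"az":0,"claw":1},{"tx":0,"ty":0,"tz":0,"ax":0,"ay":0,"az":0,"claw":1},{"tx":0,"ty":0,"tz":0,"ax":0,"ay":0,"az":0,"claw":1},{"tx":0,"ty":0,"tz":0,"ax":0,"ay":0,"az":0,"claw":1},{"tx":0,"ty":0,"tz":0,"ax":0,"ay":0,"az":0,"claw":1}])

```text
time_s: 15.38
tcp_pos: [0.5128, 0.0742, 0.0902]
ee_rot: [[0.358, -0.934, -0.001], [-0.934, -0.358, -0.0], [-0.0, 0.001, -1.0]]
wrist_force: [2.5, -2.7, -21.0]
gripper_width: 0.313
gripper_force: 30.0
```

```bash
python3 - <<'E'
from h import *
s=sense();print(s['time_s'],s['tcp_pos'],s['wrist_force'],s['gripper_width'])
p,d=capture('scene')
cv2.imwrite('pics/s7.png',cv2.resize(p[120:270,230:430,::-1],(800,600),interpolation=cv2.INTER_CUBIC))
E
```

```text
15.3833 [0.51281744 0.07417058 0.09018194] [  2.52769246  -2.67761874 -21.00910689] 0.31346065361515807
```

View pics/s7.png

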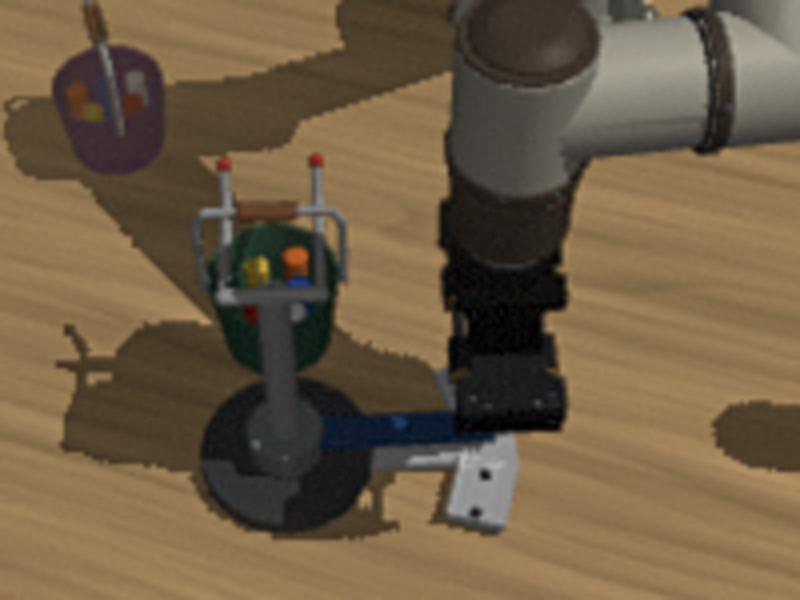

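The pail still hangs on both prongs (bar at row 210), and the gripper is holding the knob. The pull is creeping up against the stop (16.5 to 21 N), so I'll ease the command slightly.

drive_tool(rows=[{"tx":0,"ty":0,"tz":0.04,"ax":0,"ay":0,"az":0,"claw":1},{"tx":0,"ty":0,"tz":0,"ax":0,"ay":0,"az":0,"claw":1},{"tx":0,"ty":0,"tz":0,"ax":0,"ay":0,"az":0,"claw":1},{"tx":0,"ty":0,"tz":0,"ax":0,"ay":0,"az":0,"claw":1}])

```text
time_s: 15.77
tcp_pos: [0.5128, 0.0742, 0.0901]
ee_rot: [[0.358, -0.934, -0.001], [-0.934, -0.358, -0.0], [0.0, 0.001, -1.0]]
wrist_force: [1.1, -2.2, -18.9]
gripper_width: 0.313
gripper_force: 30.0
```

drive_tool(rows=[{"tx":0,"ty":0,"tz":0,"ax":0,"ay":0,"az":0,"claw":1},{"tx":0,"ty":0,"tz":0,"ax":0,"ay":0,"az":0,"claw":1},{"tx":0,"ty":0,"tz":0,"ax":0,"ay":0,"az":0,"claw":1},{"tx":0,"ty":0,"tz":0,"ax":0,"ay":0,"az":0,"claw":1},{"tx":0,"ty":0,"tz":0,"ax":0,"ay":0,"az":0,"claw":1},{"tx":0,"ty":0,"tz":0,"ax":0,"ay":0,"az":0,"claw":1},{"tx":0,"ty":0,"tz":0,"ax":0,"ay":0,"az":0,"claw":1},{"tx":0,"ty":0,"tz":0,"ax":0,"ay":0,"az":0,"claw":1}])

```text
time_s: 16.43
tcp_pos: [0.5129, 0.0742, 0.0901]
ee_rot: [[0.358, -0.934, -0.001], [-0.934, -0.358, -0.0], [0.0, 0.001, -1.0]]
wrist_force: [0.1, -2.3, -17.3]
gripper_width: 0.313
gripper_force: 30.0
```

```bash
python3 -c "
from station import *
print(finish_job())"
```

```text
the job is handed in; nothing more can be done
None
```

The green pail hangs by its bar on both prongs, and the gripper is still holding the index-pin knob at its upper stop (about 17 N, steady). I handed the job in at about 16.4 s, never moved near the can, thread cone or jar, and did not see the verdict.

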